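# Shut the test kiln and set its pull-to-turn dial

### The arm

A 6-joint arm with a two-finger parallel gripper is mounted at the origin on a cart in front of the work surface, level with it; the furniture and walls round the work are solid. World frame = base frame: x ahead of the robot, y to its left, z up, the work surface at z = 0. Lengths are in m, angles in rad, forces in N, time in s.
With the tool pointing down it reaches from about 0.375 to 0.975 m from the base axis. Payload 3.8 kg.
Tool frame: the origin (TCP) lies on the centre line of the jaws, within the pads' length; the fingertips stand 14 mm ahead of it and the grasp point (between the pads) lies 5 mm behind it; z points along the fingers, x is the direction in which the jaws open and shut, and the axes are right-handed (so a half turn about z gives the same grasp; the last joint's range is limited). The gripper opens to 85 mm and grips with 20 to 120 N. Pads are 22 mm wide; open, the fingers measure 114 mm over their backs; the gripper's body (76 mm by 85 mm) begins 54 mm behind the grasp point. The pads swing forward as they close: fully open they stand 13 mm farther back than shut.
Start: joints at [1.156, 0.264, 1.604, -0, 1.274, -0.037], TCP at [0.249, 0.627, 0.245] pointing down, gripper open.
Joint ranges: [-2.63, 2.63], [-0.94, 2.18], [0.31, 2.57], [-1.31, 4.45], [0, 2.66], [-2.55, 2.55]. Speed limits (rad/s): [2.57, 2.57, 3.14, 3.14, 3.14, 3.14].

### API

Orientations are given as a rotation vector (axis times angle).
In Python, from workcell import bot gives the robot as it stands. The module is installed in compiled form; this text tells all that it offers.
- The arm moves only by the tool arm_command, never from a script. Its argument "steps" is one flat list of numbers, 7 for each row, row after row: the shift along the tool's x, y, z in units of 30 mm (1.0 is 30 mm), then the turn, a rotation vector about the tool's x, y, z in units of 6 degrees (1.0 is 6 degrees), then the opening, from 0 (shut) to 1 (fully open). In form: [tx, ty, tz, ax, ay, az, fingers, tx, ty, tz, ax, ay, az, fingers, ...]. A call has 1 to 10 rows; each row shifts and turns the commanded pose from where the row before left it, along the tool's axes as they then stand; what a row does not reach is not made up. A row lasts 1/8 s, in which the tool goes at most 62.5 mm and 10.7 degrees, less where a joint would pass 70% of its speed; a pose out of reach is approached as far as the arm can. A call is refused whole if a number of a shift passes 1 or a number of a turn 1, either way. A call with a gripper value outside its range is refused whole. The fingers move at their own pace and stop on an object; "squeeze" is the grip in N (left out, the last holds). Time passes only in rows, so rows that do not move let the fingers close. It gives the time, the measured TCP pose, the force and the opening at its end, in the units of the state.
- bot.read_state(): the state, without advancing time (a new reading comes with each control period).
- bot.read_camera(name): name is "side" or "top" or "wrist"; returns a dict with "img" (480x640x3 uint8, red, green, blue), "camera_matrix" (3x3 intrinsics, pixels), "k1" (the pictures are not rectified: a ray, as slopes to the right and down, at radius r is drawn at 1 + k1 r^2 times it, then the intrinsics apply), "pose" (4x4, takes a point from camera to world coordinates); the wrist camera has in their place "T_tool_cam" (4x4, takes a point from camera to tool coordinates, whose origin is the TCP and whose axes are the tool frame's). Camera axes: x right, y down, z forward; pixel columns grow to the right and rows downward; lengths in m; the calibration is good to about 2 mm. A picture is of the moment at which its call begins: read the wrist's pose just before it. There is no depth.
- bot.finish_job(): hands the job in, once; it reports no verdict.
The state is a dict: "time": time; "q": joint angles; "joint_vel": joint speeds; "joint_torque": joint torques, N m; "tool_pos": TCP position; "tcp_rot": TCP orientation; "wrist_force": force on the tool from outside, world axes, zero at the start; "torque": the same for the moment, N m; "width": opening from 0.0 (shut) to 1.0 (fully open).
Only numpy, scipy, OpenCV 4.12 (cv2) and the standard library are available. Lean on these libraries where they do the work, as an engineer would, in place of code of your own. Each camera call takes 0.05 s, during which the arm holds its last target.

### The job

Get the small test kiln ready: first swing its open lid fully shut, then set the black safety dial on top of the grey controller box to the red mark. The dial is locked while it is down: pull it straight up, turn it until its white pointer points at the red mark, then push it all the way back down. Leave the other things on the counter where they are.

Things in the scene. Friction and masses are not known exactly. Their poses are not given: they have to be found in the camera images.
- kiln: box-shaped steel bench kiln, 180x180 mm, 105 mm high without the lid, fixed to the counter; origin under its centre on the counter, z up, front faces its own -x (towards the robot when its yaw is 0; it is turned by up to 0.2 rad). It stands either left or right of the controller. A small clay pot stands inside and stays there.
- kiln_lid (a joint): opening angle of the kiln's lid, rad: 0 shut, about 0.9 to 1.3 at the start, at most 1.45. The lid is a steel plate 180x180 mm and 22 mm thick, hinged along the kiln's rear (+x) top edge; its outer face is free to be pushed. The hinge is stiff (0.6 N m plus the lid's weight of 0.45 kg): the lid stays where it is left and must be pushed down all the way. A black bar handle stands 25 mm out from the middle of its free edge.
- lid_hinge (a point): middle of the lid's hinge line, on the underside of the lid, at the kiln's rear top edge (90 mm behind the kiln's centre, 106 mm up); the hinge line runs along the kiln's y
- lid_front_edge (a point): middle of the lid's free edge, on its outer (top) face; 180 mm from the hinge line and 22 mm from the lid's underside
- controller: grey controller box, 150x150 mm, 55 mm high, with a dark round plate (radius 60 mm) on its top, fixed to the counter; origin under its centre on the counter, z up, front faces its own -x (turned by up to 0.2 rad). The dial's axis is vertical through its centre.
- dial_pull (a joint): height to which the dial is pulled up, m: 0 fully home (down), 0.016 fully up; a friction of about 4 N holds it at any height. Below about 0.009 the dial is locked against turning by teeth inside, except for a play of about 0.06 rad either way at a mark; it goes down fully only when its pointer is at a mark (within about 0.06 rad; its rounded pin helps it in from a little further) or at off (a yellow stroke on the plate).
- dial_turn (a joint): angle of the dial, rad, growing clockwise as seen from above; range 0 to 1.45. 0 to 0.12 is off (the start, anywhere in there); the three marks lie at about 0.55, 0.97 and 1.39. Turns easily (0.03 N m) when up and stays where it is left.
- dial_grip (a point): centre of the dial's raised grip bar, on the dial's axis; the upright bar is 62 mm long, 16 mm wide and 30 mm high (15 mm above and below this point) on a round black skirt of radius 34 mm, whose upper face is 14 mm below this point. With the dial home this point is 84 mm above the counter. The point's axes do not follow the bar: the bar runs along the level line from this point to dial_pointer.
- dial_pointer (a point): point towards which the dial's white pointer line points: 52 mm out from the axis along the grip bar, 26 mm below dial_grip; it turns and rises with the dial
- red_mark: round red button, 12 mm across and 3 mm high, on the controller's top, 52 mm from the dial's axis, its origin at its underside; it is at any one of the three marks
- white_mark_1: round white button like the red one, at another mark, not to be chosen
- white_mark_2: round white button like the red one, at the third mark, not to be chosen
- green_bowl: green glazed bowl, 125 mm wide, 69 mm high; a bystander, origin under its centre
- water_pot: speckled cream pot, 68 mm wide, 63 mm high; a bystander, origin under its centre
- clay_skull: small clay skull, 83x56x59 mm, fragile; a bystander, origin under its centre
- masking_tape: roll of tape lying flat, 96 mm wide, 25 mm high; a bystander, origin under its centre
- texture_pad: flat bubbled pad, 72x55x9 mm; a bystander, origin under its centre
- slip_bottle: white squeeze bottle with red nozzle, standing, 41 mm wide, 112 mm high; a bystander, origin under its centre
- loop_tool: wooden loop tool lying flat, 177 mm long; a bystander, origin under its centre
- slip_pot: squat white pot at the back, 67 mm wide, 34 mm high; a bystander, origin under its centre

How it is judged:
By the outcome, as a careful person would: the job done as asked, in the order asked, and still so for the second after the job is handed in, with the robot touching nothing.
It also fails if it takes over 61 s, if anything falls off the work surface, if the arm or the gripper's body presses on something with over 40 N, if the wrist force passes 120 N, or if a joint passes its speed limit or range.

## Working session

There is one attempt and no reset: what is moved stays moved. The work goes in short steps, Python scripts to look and compute and a tool call to move; the robot and the scene stay as the last step left them, time stands still between calls to the robot, and variables do not carry over. Pictures are saved under pics/ and viewed, and the job is handed in when it is done.

Besides the shell and the picture viewer there is one more tool, called after "Call:" as name(argument=value, ...) on one line, values as JSON. arm_command: Moves the arm, as the interface text tells. Its arguments: {"type":"object","properties":{"steps":{"type":"array","items":{"type":"number"}},"squeeze":{"type":"number"}},"required":["steps"]}

```bash
mkdir -p pics; cat > h.py <<'E'
import numpy as np, cv2, pickle
from scipy.spatial.transform import Rotation as R
def snap(n,tag):
    from workcell import bot
    s=bot.read_state(); c=bot.read_camera(n)
    pose=c.get("pose")
    if pose is None:
        T=np.eye(4);T[:3,:3]=R.from_rotvec(s["tcp_rot"]).as_matrix();T[:3,3]=s["tool_pos"]; pose=T@c["T_tool_cam"]
    d=dict(img=c["img"],K=np.array(c["camera_matrix"]),k1=c["k1"],pose=np.array(pose))
    pickle.dump(d,open(f"pics/{tag}.pkl","wb")); cv2.imwrite(f"pics/{tag}.png",c["img"][:,:,::-1]); return d
def load(tag): return pickle.load(open(f"pics/{tag}.pkl","rb"))
def ray(d,u,v):
    p=cv2.undistortPoints(np.array([[[u,v]]],float),d["K"],np.array([d["k1"],0,0,0.]))[0,0]
    r=d["pose"][:3,:3]@np.array([p[0],p[1],1]); return d["pose"][:3,3],r/np.linalg.norm(r)
def onz(d,u,v,z):
    o,r=ray(d,u,v); return o+r*(z-o[2])/r[2]
def proj(d,P):
    P=np.atleast_2d(P); W=np.linalg.inv(d["pose"]); 
    q=cv2.projectPoints(P.astype(float),cv2.Rodrigues(W[:3,:3])[0],W[:3,3],d["K"],np.array([d["k1"],0,0,0.]))[0]; return q[:,0]
def tri(obs):
    A=np.zeros((3,3));b=np.zeros(3)
    for d,u,v in obs:
        o,r=ray(d,u,v);M=np.eye(3)-np.outer(r,r);A+=M;b+=M@o
    return np.linalg.solve(A,b)
def crop(tag,x0,y0,x1,y1,out,f=None):
    im=load(tag)["img"][y0:y1,x0:x1,::-1]; f=f or min(800/(x1-x0),600/(y1-y0)); cv2.imwrite(f"pics/{out}.png",cv2.resize(im,None,fx=f,fy=f,interpolation=cv2.INTER_CUBIC)); print(f)
E
python3 - <<'E'
from h import *
for n in("side","top","wrist"):
    d=snap(n,n+"0"); print(n,d["pose"].round(3).tolist(),d["K"].round(1).tolist(),d["k1"])
from workcell import bot
print(bot.read_state())
E
```

```text
side [[0.327, -0.639, 0.696, -0.353], [-0.945, -0.215, 0.247, -0.268], [-0.008, -0.739, -0.674, 0.988], [0.0, 0.0, 0.0, 1.0]] [[457.9, 0.0, 323.7], [0.0, 457.9, 237.7], [0.0, 0.0, 1.0]] -0.0468841328829806
top [[-0.024, -0.996, 0.087, 0.409], [-1.0, 0.025, 0.013, 0.042], [-0.015, -0.087, -0.996, 1.402], [0.0, 0.0, 0.0, 1.0]] [[435.6, 0.0, 315.6], [0.0, 435.6, 240.4], [0.0, 0.0, 1.0]] 0.007117008480015463
wrist [[0.369, 0.895, 0.249, 0.186], [0.929, -0.355, -0.101, 0.65], [-0.002, 0.269, -0.963, 0.373], [0.0, 0.0, 0.0, 1.0]] [[423.9, 0.0, 317.7], [0.0, 423.9, 246.4], [0.0, 0.0, 1.0]] -0.05300316254623936
{'time': 0.15, 'q': array([ 1.15609817e+00,  2.64594483e-01,  1.60502252e+00,  1.11793509e-05,
        1.27372643e+00, -3.69228721e-02]), 'joint_vel': array([ 0.00024922, -0.00249166, -0.00194554,  0.00020078,  0.00081335,
       -0.00235943]), 'joint_torque': array([-2.38384894e-05, -5.15905809e+01, -3.67960846e+01, -1.48502031e-04,
        8.10098718e-03,  1.56426654e-05]), 'tool_pos': array([0.24877486, 0.62691285, 0.24425874]), 'tcp_rot': array([ 2.59828321e+00,  1.76429635e+00, -2.33887960e-03]), 'wrist_force': array([ 0.20002199,  0.12933597, -0.1176057 ]), 'torque': array([-0.0414385 , -0.01439725,  0.00721004]), 'width': 1.0037532498582387}
```

View pics/side0.png

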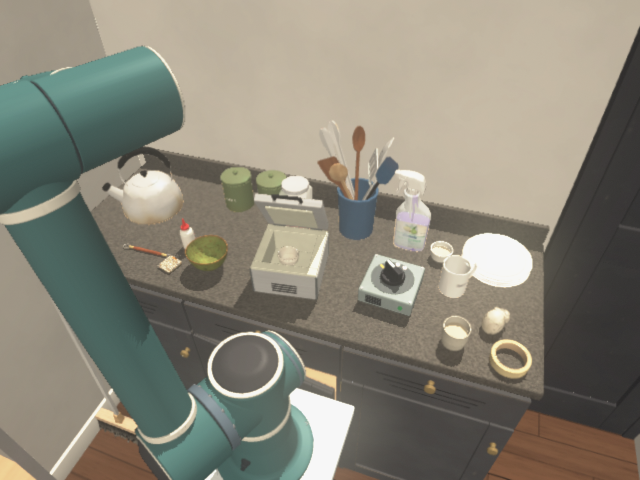

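View pics/top0.png

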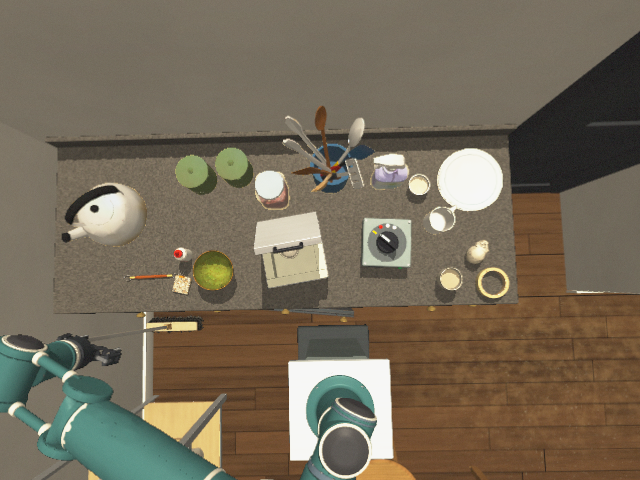

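View pics/wrist0.png

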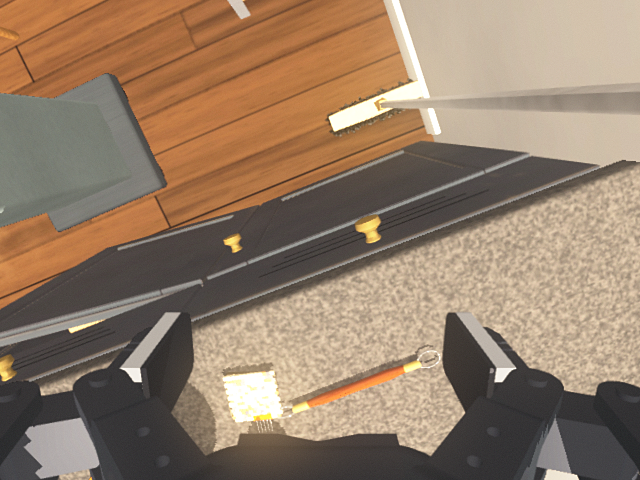

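The top view shows the kiln at about (295,258) with its lid open, and the controller at about (387,243). The kiln is to the left of the controller. I'll enlarge both.

```bash
python3 - <<'E'
from h import *
crop("top0",240,200,420,300,"tc"); crop("side0",230,180,440,320,"sc"); crop("top0",355,210,420,275,"td",9);crop("side0",350,245,435,315,"sd",8)
E
```

```text
4.444444444444445
3.8095238095238093
9
8
```

View pics/tc.png

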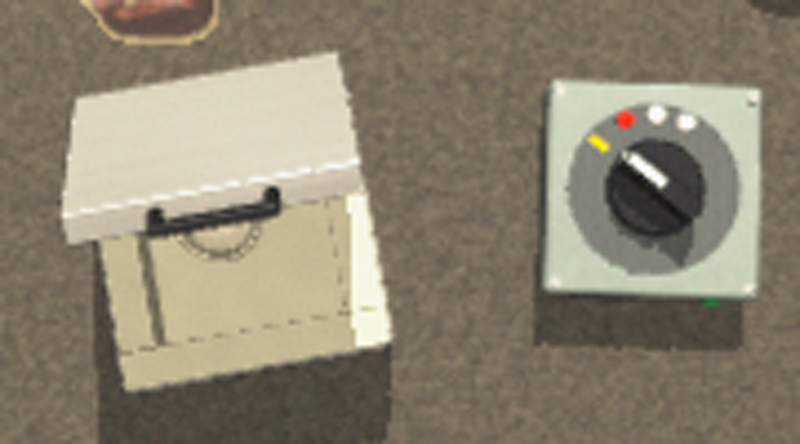

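View pics/sc.png

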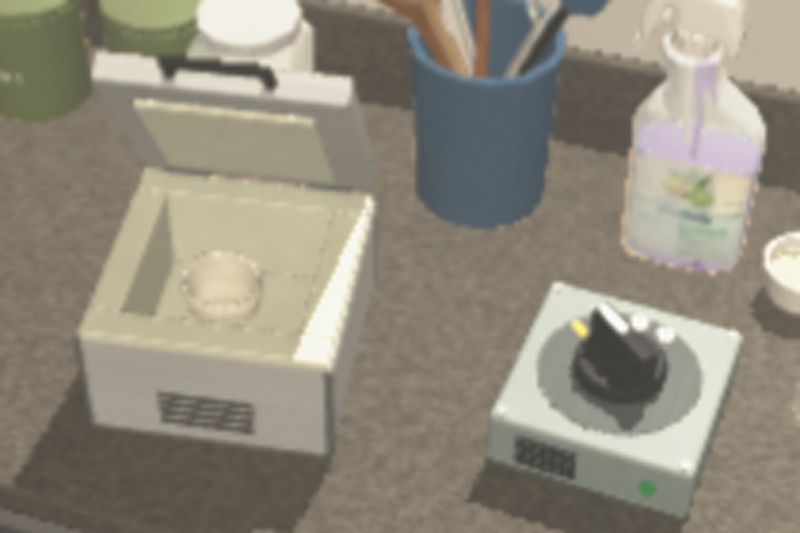

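View pics/td.png

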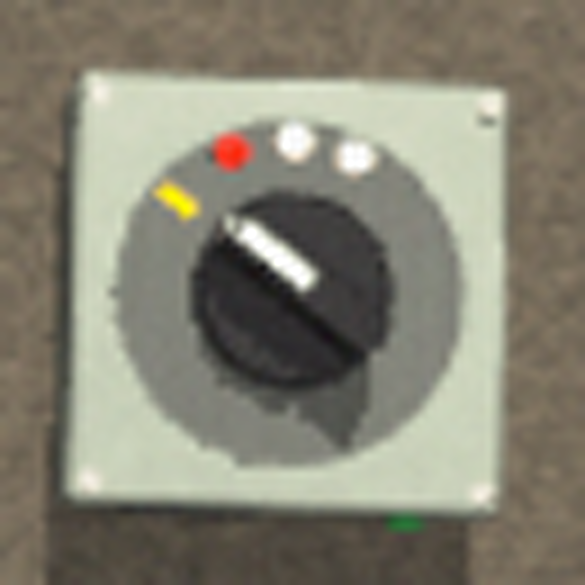

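View pics/sd.png

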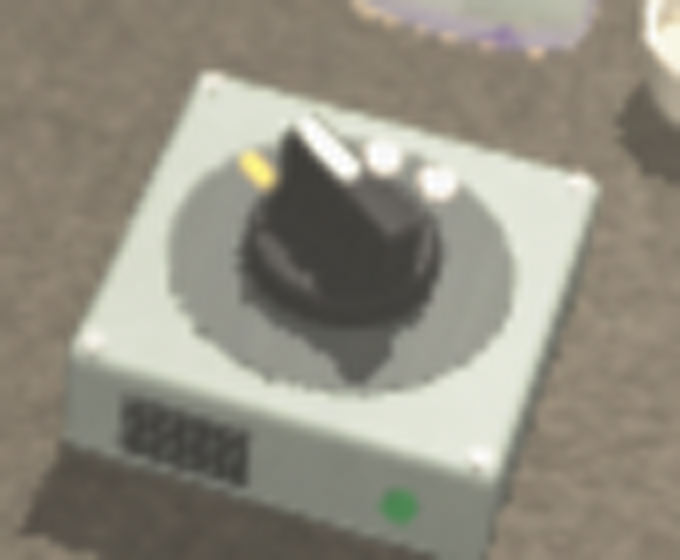

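```bash
python3 - <<'E'
from h import *
t=load("top0");s=load("side0")
T=lambda u,v:(t,240+u/4.4444-.4,200+v/4.4444-.4)
S=lambda u,v:(s,230+u/3.8095-.4,180+v/3.8095-.4)
D=lambda u,v:(t,355+u/9-.4,210+v/9-.4)
G=lambda u,v:(s,350+u/8-.4,245+v/8-.4)
C=np.array([onz(*D(*p),.055) for p in[(83,75),(503,92),(490,512),(68,497)]]);c=C.mean(0);print("ctrl",C.round(4).tolist(),c)
C2=np.array([onz(*G(*p),.055) for p in[(205,72),(600,182),(490,478),(72,352)]]);print("ctrl side",C2.mean(0))
for M in(C,C2):
  f=(M[0]+M[1]-M[2]-M[3]);print("yaw",np.arctan2(f[1],f[0]))
for n,p in dict(red=(233,153),w1=(294,140),w2=(356,157),yel=(177,200)).items():
  q=onz(*D(*p),.0575)-c;print(n,q,np.hypot(*q[:2]),np.degrees(np.arctan2(q[1],q[0])))
a=onz(*D(232,222),.099);b=onz(*D(312,284),.099);print("ptr",a-c,b-c,np.degrees(np.arctan2((a-b)[1],(a-b)[0])))
print("kiln FL,FR top", onz(*T(125,390),.105),onz(*T(392,345),.105), onz(*S(85,338),.105),onz(*S(332,372),.105))
for n,a,b in[("FLo",(65,215),(95,55)),("FRo",(358,160),(355,80)),("FLi",(70,242),(103,82)),("FRi",(360,190),(355,107))]:print(n,tri([T(*a),S(*b)]))
print("handle",tri([T(155,222),S(170,68)]),tri([T(272,200),S(270,78)]))
E
```

```text
ctrl [[0.5934, -0.0916, 0.055], [0.5837, -0.236, 0.055], [0.4392, -0.2254, 0.055], [0.4478, -0.0816, 0.055]] [ 0.51603376 -0.15865034  0.055     ]
ctrl side [ 0.51643141 -0.15889396  0.055     ]
yaw -0.0708915894815239
yaw -0.06747752461533989
red [0.04862478 0.0166666  0.0025    ] 0.051401798000778036 18.91963237160117
w1 [ 0.05259079 -0.00445366  0.0025    ] 0.052779031703621124 -4.840552703235177
w2 [ 0.04615358 -0.02550804  0.0025    ] 0.052733409673690564 -28.928433679621847
yel [0.03284523 0.03648597 0.0025    ] 0.04909210886637534 48.00597922384714
ptr [0.02070685 0.02354103 0.044     ] [-0.00069007 -0.00224608  0.044     ] 50.31572173326596
kiln FL,FR top [0.38644807 0.2048795  0.105     ] [0.4121013  0.02598032 0.105     ] [0.38306377 0.19759158 0.105     ] [0.40826777 0.02245805 0.105     ]
FLo [0.49171869 0.21975126 0.26955557]
FRo [0.52092565 0.04431309 0.26945378]
FLi [0.47852653 0.21435525 0.25735196]
FRi [0.50491339 0.04136742 0.25905257]
handle [0.48693683 0.16392347 0.27532388] [0.49793623 0.09564027 0.27546587]
```

```bash
cat >> h.py <<'E'
def plan(start, wps, fing, nmax=1000):
    """start (x,y,z,yaw) tool down; wps list of (x,y,z,yawdeg,nrows). prints rows in tool units"""
    x,y,z,w=start; rows=[]
    for X,Y,Z,W,n in wps:
        n=n or int(np.ceil(max(np.linalg.norm([X-x,Y-y,Z-z])/.029,abs(W-w)/5.9,1)))
        for i in range(n):
            k=n-i; dx,dy,dz,dw=(X-x)/k,(Y-y)/k,(Z-z)/k,(W-w)/k
            c,s=np.cos(np.radians(w)),np.sin(np.radians(w))
            r=[round(a,2) for a in((c*dx+s*dy)/.03,(s*dx-c*dy)/.03,-dz/.03,0,0,-dw/6)]
            tx,ty,tz=[a*.03 for a in r[:3]]
            x+=c*tx+s*ty;y+=s*tx-c*ty;z-=tz;w-=r[5]*6
            rows.append(r+[fing])
    for i in range(0,len(rows),10): print(str([v for r in rows[i:i+10] for v in r]).replace(" ","").replace(",",", "))
    print(len(rows),"end",x,y,z,w)
def st():
    from workcell import bot
    s=bot.read_state(); Rm=R.from_rotvec(s["tcp_rot"]).as_matrix()
    print("t",s["time"],"p",s["tool_pos"].round(4),"yaw",np.degrees(np.arctan2(Rm[1,0],Rm[0,0])).round(2),"z",Rm[:,2].round(3),"F",s["wrist_force"].round(1),"w",round(s["width"],3),"q",s["q"].round(2)); return s
E
python3 - <<'E'
from h import *
st()
plan((.249,.627,.245,68.3),[(.40,.42,.40,30,0),(.595,.141,.40,8.2,0)],0)
E
```

```text
t 0.15 p [0.2488 0.6269 0.2443] yaw 68.35 z [-0.001 -0.002 -1.   ] F [ 0.2  0.1 -0.1] w 1.004 q [ 1.16  0.26  1.61  0.    1.27 -0.04]
[np.float64(-0.41), np.float64(0.66), -0.47, 0, 0, 0.58, 0, np.float64(-0.37), np.float64(0.68), -0.47, 0, 0, 0.58, 0, np.float64(-0.33), np.float64(0.7), -0.47, 0, 0, 0.58, 0, np.float64(-0.29), np.float64(0.72), -0.47, 0, 0, 0.58, 0, np.float64(-0.24), np.float64(0.74), -0.47, 0, 0, 0.58, 0, np.float64(-0.2), np.float64(0.75), -0.47, 0, 0, 0.58, 0, np.float64(-0.15), np.float64(0.76), -0.47, 0, 0, 0.58, 0, np.float64(-0.11), np.float64(0.77), -0.47, 0, 0, 0.58, 0, np.float64(-0.06), np.float64(0.78), -0.47, 0, 0, 0.58, 0, np.float64(-0.01), np.float64(0.78), -0.47, 0, 0, 0.58, 0]
[np.float64(0.03), np.float64(0.77), -0.47, 0, 0, 0.58, 0, np.float64(0.08), np.float64(0.94), 0.0, 0, 0, 0.3, 0, np.float64(0.11), np.float64(0.94), 0.0, 0, 0, 0.3, 0, np.float64(0.14), np.float64(0.94), 0.0, 0, 0, 0.3, 0, np.float64(0.17), np.float64(0.93), 0.0, 0, 0, 0.3, 0, np.float64(0.2), np.float64(0.92), 0.0, 0, 0, 0.3, 0, np.float64(0.23), np.float64(0.92), 0.0, 0, 0, 0.31, 0, np.float64(0.26), np.float64(0.91), 0.0, 0, 0, 0.3, 0, np.float64(0.28), np.float64(0.9), 0.0, 0, 0, 0.31, 0, np.float64(0.32), np.float64(0.89), 0.0, 0, 0, 0.3, 0]
[np.float64(0.34), np.float64(0.88), 0.0, 0, 0, 0.31, 0, np.float64(0.37), np.float64(0.87), 0.0, 0, 0, 0.3, 0, np.float64(0.4), np.float64(0.86), 0.0, 0, 0, 0.31, 0]
23 end 0.5950622267438671 0.141007099033283 0.4001 8.180000000000017
```

Call:
arm_command(steps=[-0.41, 0.66, -0.47, 0, 0, 0.58, 0, -0.37, 0.68, -0.47, 0, 0, 0.58, 0, -0.33, 0.7, -0.47, 0, 0, 0.58, 0, -0.29, 0.72, -0.47, 0, 0, 0.58, 0, -0.24, 0.74, -0.47, 0, 0, 0.58, 0, -0.2, 0.75, -0.47, 0, 0, 0.58, 0, -0.15, 0.76, -0.47, 0, 0, 0.58, 0, -0.11, 0.77, -0.47, 0, 0, 0.58, 0, -0.06, 0.78, -0.47, 0, 0, 0.58, 0, -0.01, 0.78, -0.47, 0, 0, 0.58, 0])

```text
time: 1.4
tool_pos: [0.3875, 0.438, 0.3872]
tcp_rot: [3.01, 0.901, -0.0]
wrist_force: [-0.0, 0.0, -0.4]
width: -0.001
```

Call:
arm_command(steps=[0.03, 0.77, -0.47, 0, 0, 0.58, 0, 0.08, 0.94, 0, 0, 0, 0.3, 0, 0.11, 0.94, 0, 0, 0, 0.3, 0, 0.14, 0.94, 0, 0, 0, 0.3, 0, 0.17, 0.93, 0, 0, 0, 0.3, 0, 0.2, 0.92, 0, 0, 0, 0.3, 0, 0.23, 0.92, 0, 0, 0, 0.31, 0, 0.26, 0.91, 0, 0, 0, 0.3, 0, 0.28, 0.9, 0, 0, 0, 0.31, 0, 0.32, 0.89, 0, 0, 0, 0.3, 0])

```text
time: 2.65
tool_pos: [0.5473, 0.21, 0.4008]
tcp_rot: [-3.12, -0.371, -0.0]
wrist_force: [1.4, 0.8, 0.3]
width: 0.0
```

Call:
arm_command(steps=[0.34, 0.88, 0, 0, 0, 0.31, 0, 0.37, 0.87, 0, 0, 0, 0.3, 0, 0.4, 0.86, 0, 0, 0, 0.31, 0, 0, 0, 0, 0, 0, 0, 0])

```text
time: 3.15
tool_pos: [0.5963, 0.1395, 0.4003]
tcp_rot: [3.134, 0.219, -0.001]
wrist_force: [0.1, 0.3, 0.3]
width: 0.004
```

```bash
sed -i 's/round(a,2) for/round(float(a),2) for/' h.py; python3 - <<'E'
from h import *
st(); snap("side","s1"); snap("wrist","w1"); crop("s1",200,100,420,265,"s1c")
E
```

```text
t 3.15 p [0.5963 0.1395 0.4003] yaw 7.99 z [-0. -0. -1.] F [0.1 0.3 0.3] w 0.004 q [ 0.19  0.09  1.53 -0.    1.53  0.05]
3.6363636363636362
```

View pics/s1c.png

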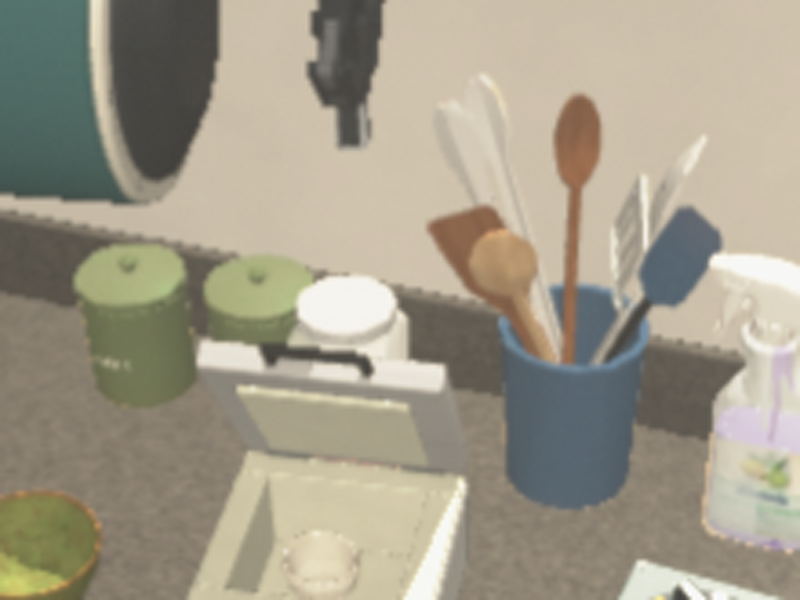

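View pics/w1.png

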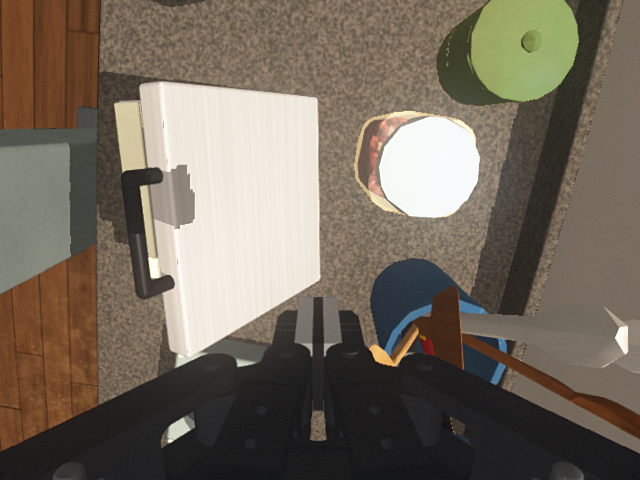

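The fingers hang behind the lid, at about (345,130) in the side crop, clear of the jar and the utensils. I'll check the lid estimate against the wrist view and plan the push.

```bash
python3 - <<'E'
from h import *
w=load("w1")
psi=.143; ex=np.array([np.cos(psi),np.sin(psi),0]);ey=np.array([-np.sin(psi),np.cos(psi),0]);ez=np.array([0,0,1.])
H=np.array([.5757,.138,.106]);th=1.047
def P(r,n,y,th=th): return H+ex*(-r*np.cos(th)+n*np.sin(th))+ez*(r*np.sin(th)+n*np.cos(th))+ey*y
print(proj(w,[P(0,.022,.09),P(.18,.022,.09),P(.18,.022,-.09),P(0,.022,-.09)]).round(0))
def tip(thd,r=.15,off=0):
    p=P(r,.022-off,0,np.radians(thd))+ex*.0145+ez*.014; return p
wps=[(.5963,.1395,.26,8,0)]
a=[tip(60,off=-.015)]+[tip(t,off=.003) for t in range(60,-1,-5)]
for p in a: wps.append((*p,8,1 if len(wps)>1 else 0))
plan((.5963,.1395,.4003,8),wps,0)
print(np.array(a).round(3))
E
```

```text
[[316. 102.]
 [159.  87.]
 [185. 365.]
 [316. 284.]]
[0.0, 0.0, 0.94, 0.0, 0.0, -0.0, 0, 0.0, 0.0, 0.93, 0.0, 0.0, -0.0, 0, 0.0, 0.0, 0.94, 0.0, 0.0, -0.0, 0, 0.0, 0.0, 0.93, 0.0, 0.0, -0.0, 0, 0.0, 0.0, 0.94, 0.0, 0.0, -0.0, 0, -0.82, -0.02, -0.14, 0.0, 0.0, -0.0, 0, -0.82, -0.02, -0.14, 0.0, 0.0, -0.0, 0, -0.52, -0.0, 0.3, 0.0, 0.0, -0.0, 0, -0.39, 0.0, 0.18, 0.0, 0.0, -0.0, 0, -0.38, 0.0, 0.23, 0.0, 0.0, -0.0, 0]
[-0.36, 0.0, 0.25, 0.0, 0.0, -0.0, 0, -0.34, 0.0, 0.28, 0.0, 0.0, -0.0, 0, -0.31, 0.0, 0.32, 0.0, 0.0, -0.0, 0, -0.28, 0.01, 0.33, 0.0, 0.0, -0.0, 0, -0.25, -0.0, 0.37, 0.0, 0.0, -0.0, 0, -0.22, -0.0, 0.38, 0.0, 0.0, -0.0, 0, -0.18, -0.0, 0.4, 0.0, 0.0, -0.0, 0, -0.15, -0.0, 0.41, 0.0, 0.0, -0.0, 0, -0.11, -0.0, 0.43, 0.0, 0.0, -0.0, 0, -0.07, -0.0, 0.43, 0.0, 0.0, -0.0, 0]
20 end 0.44169292548545097 0.11868023751209712 0.13899999999999998 8.0
[[0.548 0.134 0.268]
 [0.532 0.132 0.259]
 [0.52  0.13  0.254]
 [0.509 0.128 0.247]
 [0.498 0.127 0.24 ]
 [0.488 0.125 0.231]
 [0.479 0.124 0.222]
 [0.471 0.123 0.211]
 [0.463 0.122 0.201]
 [0.457 0.121 0.189]
 [0.452 0.12  0.177]
 [0.447 0.119 0.165]
 [0.444 0.119 0.152]
 [0.442 0.119 0.139]]
```

Call:
arm_command(steps=[0, 0, 0.94, 0, 0, 0, 0, 0, 0, 0.93, 0, 0, 0, 0, 0, 0, 0.94, 0, 0, 0, 0, 0, 0, 0.93, 0, 0, 0, 0, 0, 0, 0.94, 0, 0, 0, 0, -0.82, -0.02, -0.14, 0, 0, 0, 0, -0.82, -0.02, -0.14, 0, 0, 0, 0, -0.52, 0, 0.3, 0, 0, 0, 0, -0.39, 0, 0.18, 0, 0, 0, 0, -0.38, 0, 0.23, 0, 0, 0, 0])

```text
time: 4.5
tool_pos: [0.5086, 0.131, 0.2482]
tcp_rot: [-3.133, -0.226, -0.004]
wrist_force: [1.1, 0.5, 3.8]
width: 0.0
```

```bash
python3 - <<'E'
from h import *
st(); snap("side","s2"); crop("s2",200,100,420,265,"s2c")
E
```

```text
t 4.5 p [0.5086 0.131  0.2482] yaw 8.27 z [ 0.003  0.001 -1.   ] F [1.1 0.5 3.8] w 0.0 q [ 0.2  -0.02  1.92  0.    1.24  0.06]
3.6363636363636362
```

View pics/s2c.png

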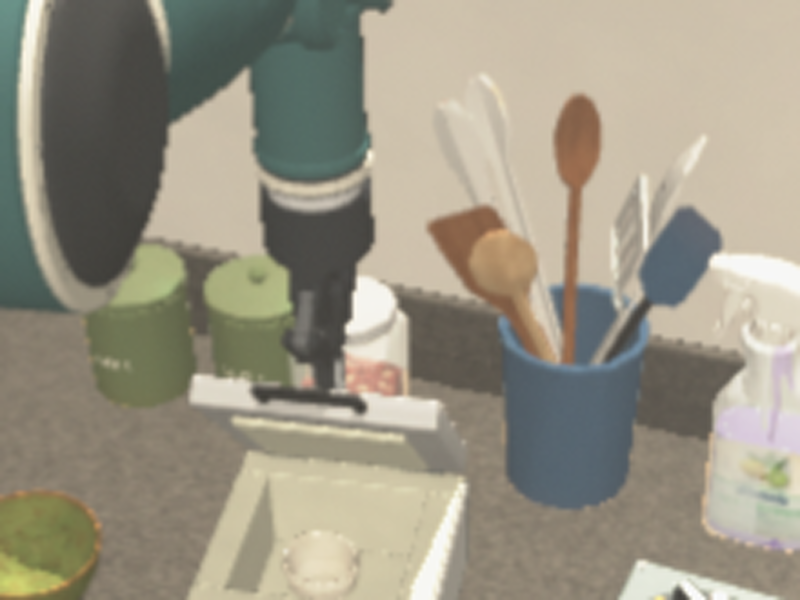

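The lid is being pushed down and the force is light, so I'll continue.

Call:
arm_command(steps=[-0.36, 0, 0.25, 0, 0, 0, 0, -0.34, 0, 0.28, 0, 0, 0, 0, -0.31, 0, 0.32, 0, 0, 0, 0, -0.28, 0.01, 0.33, 0, 0, 0, 0, -0.25, 0, 0.37, 0, 0, 0, 0, -0.22, 0, 0.38, 0, 0, 0, 0, -0.18, 0, 0.4, 0, 0, 0, 0, -0.15, 0, 0.41, 0, 0, 0, 0, -0.11, 0, 0.42, 0, 0, 0, 0])

```text
time: 5.68
tool_pos: [0.4426, 0.1204, 0.1512]
tcp_rot: [3.133, 0.226, -0.001]
wrist_force: [1.1, -0.8, 1.5]
width: -0.004
```

Call:
arm_command(steps=[-0.07, 0, 0.3, 0, 0, 0, 0, 0, 0, 0.1, 0, 0, 0, 0, 0, 0, 0, 0, 0, 0, 0])

```text
time: 6.05
tool_pos: [0.4409, 0.1201, 0.1419]
tcp_rot: [3.133, 0.226, -0.001]
wrist_force: [-7.0, -3.2, 14.9]
width: 0.002
```

```bash
python3 - <<'E'
from h import *
st(); snap("side","s3"); crop("s3",200,140,420,305,"s3c")
E
```

```text
t 6.05 p [0.4409 0.1201 0.1419] yaw 8.24 z [-0.001 -0.001 -1.   ] F [-7.  -3.2 14.9] w 0.002 q [ 0.21 -0.06  2.16 -0.    1.04  0.07]
3.6363636363636362
```

View pics/s3c.png

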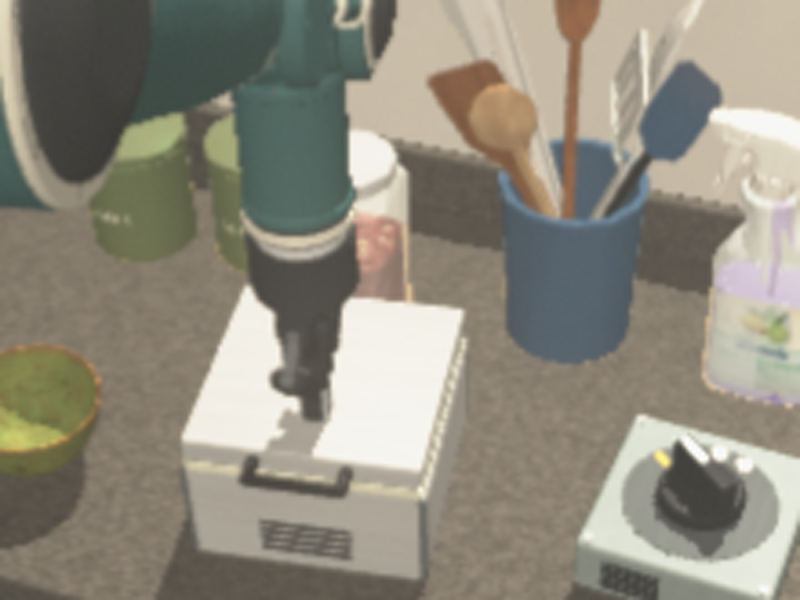

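Call:
arm_command(steps=[0, 0, 0.1, 0, 0, 0, 0, 0, 0, 0, 0, 0, 0, 0])

```text
time: 6.35
tool_pos: [0.441, 0.1202, 0.1418]
tcp_rot: [3.133, 0.226, -0.002]
wrist_force: [-15.4, -4.1, 33.6]
width: -0.001
```

```bash
python3 - <<'E'
from h import *
s=st(); x,y,z=s["tool_pos"]
c=np.array([.5162,-.1588])
plan((x,y,z,8.24),[(x,y,.21,8.24,0),(*c,.21,-39.6,0)],1)
E
```

```text
t 6.35 p [0.441  0.1202 0.1418] yaw 8.24 z [-0.001 -0.001 -1.   ] F [-15.4  -4.1  33.6] w -0.001 q [ 0.21 -0.06  2.16 -0.    1.04  0.07]
[0.0, 0.0, -0.76, 0.0, 0.0, -0.0, 1, 0.0, 0.0, -0.76, 0.0, 0.0, -0.0, 1, 0.0, 0.0, -0.75, 0.0, 0.0, -0.0, 1, 0.11, 0.96, -0.0, 0.0, 0.0, 0.8, 1, 0.19, 0.94, -0.0, 0.0, 0.0, 0.8, 1, 0.27, 0.92, -0.0, 0.0, 0.0, 0.8, 1, 0.35, 0.9, -0.0, 0.0, 0.0, 0.8, 1, 0.42, 0.86, -0.0, 0.0, 0.0, 0.8, 1, 0.5, 0.83, -0.0, 0.0, 0.0, 0.79, 1, 0.56, 0.78, -0.0, 0.0, 0.0, 0.8, 1]
[0.63, 0.73, -0.0, 0.0, 0.0, 0.79, 1, 0.68, 0.68, -0.0, 0.0, 0.0, 0.8, 1, 0.74, 0.62, -0.0, 0.0, 0.0, 0.79, 1]
13 end 0.516244995761656 -0.158681550900084 0.209853929834482 -39.580000000000005
```

The lid is against its stop: the force rose from 15 N to 34 N with no further travel. I'll move to above the dial.

Call:
arm_command(steps=[0, 0, -0.76, 0, 0, 0, 0, 0, 0, -0.76, 0, 0, 0, 0, 0, 0, -0.75, 0, 0, 0, 0, 0.11, 0.96, 0, 0, 0, 0.8, 1, 0.19, 0.94, 0, 0, 0, 0.8, 1, 0.27, 0.92, 0, 0, 0, 0.8, 1, 0.35, 0.9, 0, 0, 0, 0.8, 1, 0.42, 0.86, 0, 0, 0, 0.8, 1, 0.5, 0.83, 0, 0, 0, 0.79, 1, 0.56, 0.78, 0, 0, 0, 0.8, 1])

```text
time: 7.6
tool_pos: [0.4937, -0.0757, 0.2048]
tcp_rot: [-3.064, 0.692, 0.0]
wrist_force: [0.0, 0.3, 0.1]
width: 1.004
```

Call:
arm_command(steps=[0.63, 0.73, 0, 0, 0, 0.79, 1, 0.68, 0.68, 0, 0, 0, 0.8, 1, 0.74, 0.62, 0, 0, 0, 0.79, 1, 0, 0, 0, 0, 0, 0, 1, 0, 0, 0, 0, 0, 0, 1])

```text
time: 8.22
tool_pos: [0.5158, -0.1581, 0.2047]
tcp_rot: [-2.956, 1.063, 0.002]
wrist_force: [-1.2, -0.2, 0.4]
width: 0.999
```

```bash
python3 - <<'E'
from h import *
st(); snap("side","s4"); crop("s4",200,140,440,320,"s4c"); snap("wrist","w4")
E
```

```text
t 8.225 p [ 0.5158 -0.1581  0.2047] yaw -39.56 z [-0.001  0.001 -1.   ] F [-1.2 -0.2  0.4] w 0.999 q [-0.34  0.04  1.94  0.    1.17  0.35]
3.3333333333333335
```

View pics/s4c.png

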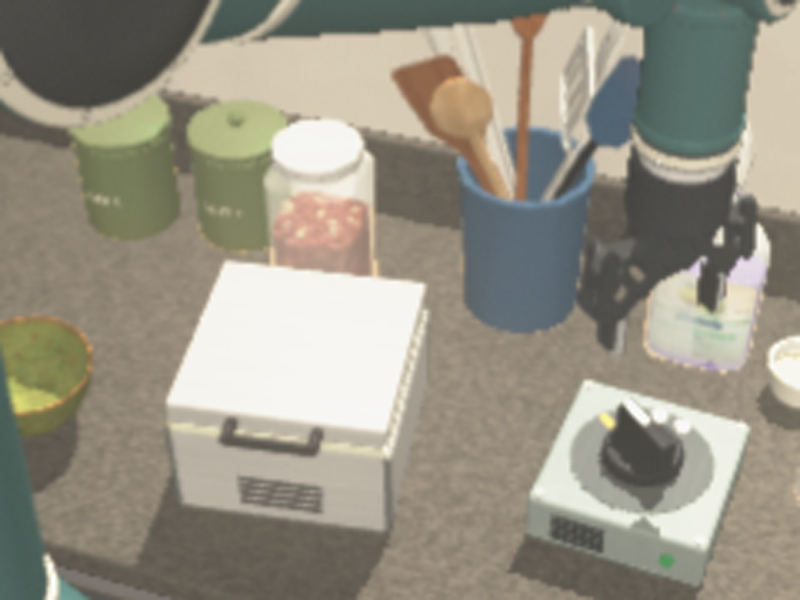

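View pics/w4.png

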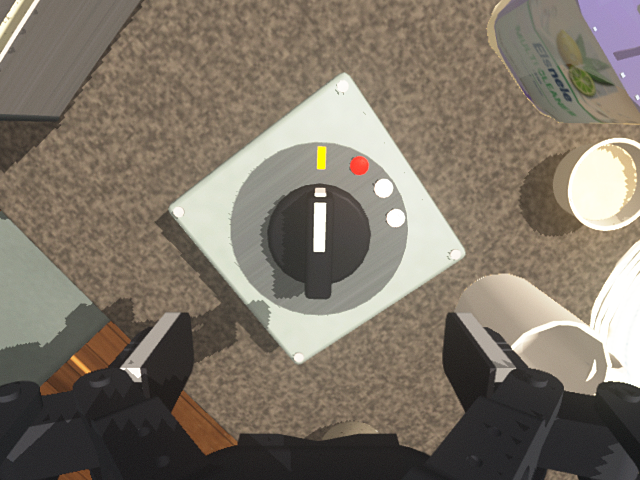

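```bash
python3 - <<'E'
from h import *
w=load("w4")
C=np.array([onz(w,*p,.055) for p in[(343,73),(465,253),(299,363),(170,210)]]);c=C.mean(0)
f=C[0]+C[1]-C[2]-C[3];print("c",c,C.round(4).tolist(), np.arctan2(f[1],f[0]))
for n,p in dict(red=(359,165),w1=(384,188),w2=(396,218),yel=(321.5,158)).items():
  q=onz(w,*p,.0575)-c;print(n,np.hypot(*q[:2]),np.degrees(np.arctan2(q[1],q[0])))
a=onz(w,320.5,203,.099);b=onz(w,319,252,.099);e=onz(w,317.5,297,.099)
print("bar",np.degrees(np.arctan2((a-b)[1],(a-b)[0])),np.degrees(np.arctan2((a-e)[1],(a-e)[0])), a-c,b-c,e-c)
print(proj(w,[[.5162,-.1588,.099]]), proj(w,[[c[0],c[1],.099]]))
s=st(); plan((*s["tool_pos"],-39.56),[(.516,-.1585,.089,-39.6,5)],.5)
E
```

```text
c [ 0.51788851 -0.15969867  0.055     ] [[0.5934, -0.0912, 0.055], [0.5858, -0.2356, 0.055], [0.4424, -0.2276, 0.055], [0.45, -0.0844, 0.055]] -0.051758548602401505
red 0.051406163636794046 20.63863983464698
w1 0.05171800832602518 -4.390992573530034
w2 0.0520315929237996 -28.697703365021138
yel 0.049040221966332564 48.84251188498555
bar 48.80932513129494 48.73648558827503 [0.01750834 0.02040117 0.044     ] [-0.0013209  -0.00111436  0.044     ] [-0.01977429 -0.0220913   0.044     ]
[[316.28871331 249.80632252]] [[319.53796728 249.16895603]]
t 8.325 p [ 0.5159 -0.1577  0.205 ] yaw -39.51 z [-0.001  0.001 -1.   ] F [ 0.4 -0.3 -0.1] w 0.999 q [-0.34  0.04  1.94  0.    1.17  0.35]
[0.0, 0.0, 0.77, 0.0, 0.0, 0.0, 0.5, 0.01, 0.0, 0.77, 0.0, 0.0, 0.0, 0.5, 0.0, 0.01, 0.78, 0.0, 0.0, 0.0, 0.5, 0.01, 0.0, 0.77, 0.0, 0.0, 0.0, 0.5, 0.0, 0.01, 0.78, 0.0, 0.0, 0.01, 0.5]
5 end 0.5159323475989044 -0.15851445501785263 0.0888912897798657 -39.620000000000005
```

Call:
arm_command(steps=[0.03, 0.01, 0.77, 0, 0, 0, 0.5, 0.02, 0.01, 0.77, 0, 0, 0, 0.5, 0, 0, 0.78, 0, 0, 0, 0.5, 0, 0, 0.77, 0, 0, 0, 0.5, 0, 0, 0.6, 0, 0, 0, 0.5, 0, 0, 0, 0, 0, 0, 0.5])

```text
time: 9.07
tool_pos: [0.5156, -0.159, 0.0931]
tcp_rot: [-2.956, 1.063, 0.006]
wrist_force: [0.6, -0.6, 0.6]
width: 0.502
```

```bash
python3 - <<'E'
from h import *
st(); snap("side","s5"); crop("s5",350,220,450,310,"s5c"); snap("wrist","w5")
E
```

```text
t 9.075 p [ 0.5156 -0.159   0.0931] yaw -39.54 z [-0.003  0.001 -1.   ] F [ 0.6 -0.6  0.6] w 0.502 q [-0.35  0.16  2.03  0.    0.95  0.34]
6.666666666666667
```

View pics/s5c.png

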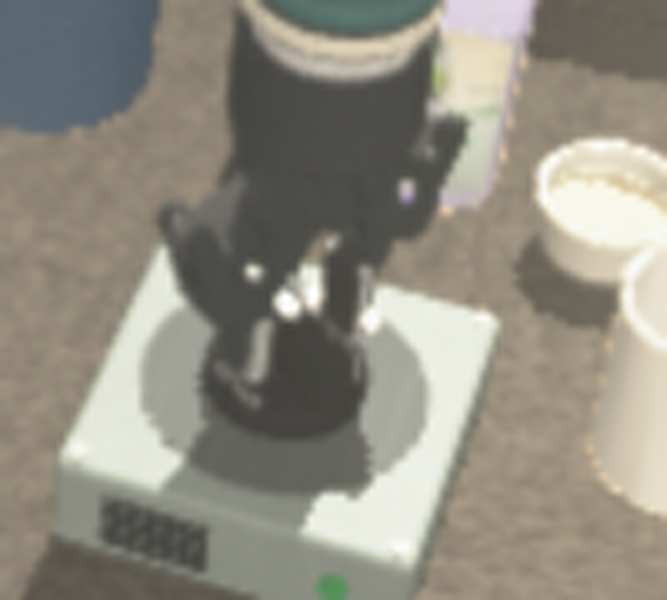

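View pics/w5.png

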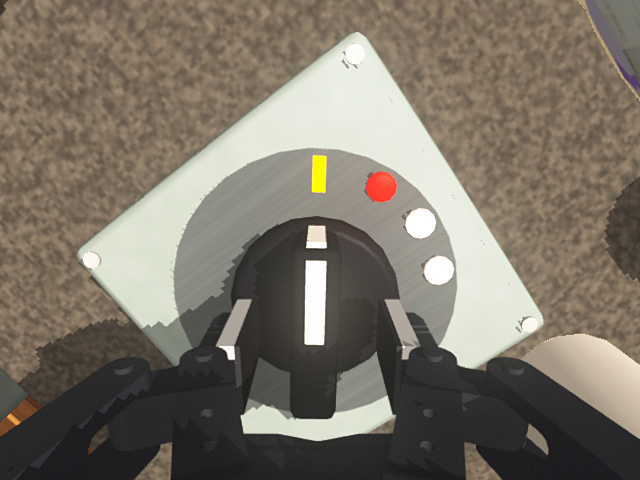

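The fingers straddle the bar, which runs from (316,230) to (313,410) in the wrist view. I'll go down a little and close.

Call:
arm_command(steps=[0.03, 0, 0.14, 0, 0, 0, 0.5, 0, 0, 0, 0, 0, 0, 0.1, 0, 0, 0, 0, 0, 0, 0, 0, 0, 0, 0, 0, 0, 0, 0, 0, 0, 0, 0, 0, 0, 0, 0, 0, 0, 0, 0, 0], squeeze=50)

```text
time: 9.93
tool_pos: [0.5164, -0.1596, 0.0911]
tcp_rot: [-2.955, 1.064, 0.005]
wrist_force: [-4.4, 3.3, 6.2]
width: 0.179
```

```bash
python3 - <<'E'
from h import *
st()
E
```

```text
t 9.925 p [ 0.5164 -0.1596  0.0911] yaw -39.61 z [-0.003  0.002 -1.   ] F [-4.4  3.3  6.2] w 0.179 q [-0.35  0.16  2.03  0.    0.95  0.34]
```

Call:
arm_command(steps=[0, 0, -0.1, 0, 0, 0, 0, 0, 0, -0.1, 0, 0, 0, 0, 0, 0, -0.1, 0, 0, 0, 0, 0, 0, -0.1, 0, 0, 0, 0, 0, 0, -0.1, 0, 0, 0, 0, 0, 0, 0, 0, 0, 0, 0])

```text
time: 10.68
tool_pos: [0.5164, -0.1597, 0.1051]
tcp_rot: [-2.955, 1.064, 0.005]
wrist_force: [-4.3, 4.6, -3.0]
width: 0.177
```

```bash
python3 - <<'E'
from h import *
st(); snap("side","s6"); crop("s6",350,220,450,310,"s6c"); snap("wrist","w6")
E
```

```text
t 10.675 p [ 0.5164 -0.1597  0.1051] yaw -39.6 z [-0.003  0.002 -1.   ] F [-4.3  4.6 -3. ] w 0.177 q [-0.35  0.14  2.02  0.    0.98  0.34]
6.666666666666667
```

View pics/s6c.png

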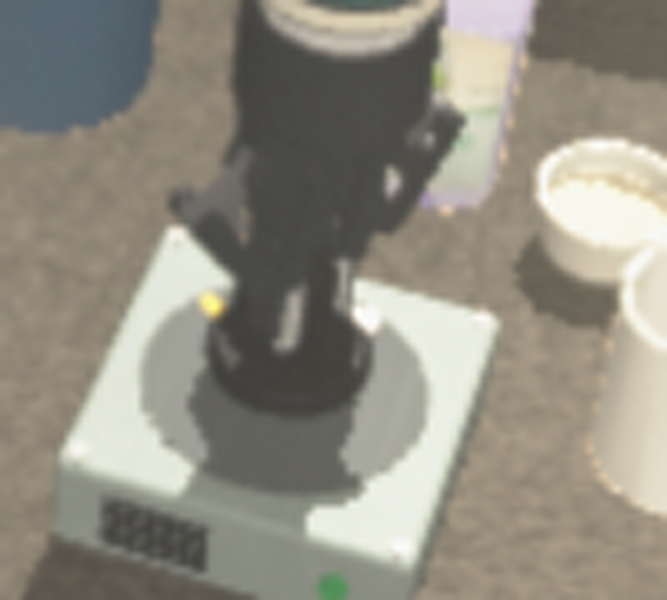

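View pics/w6.png

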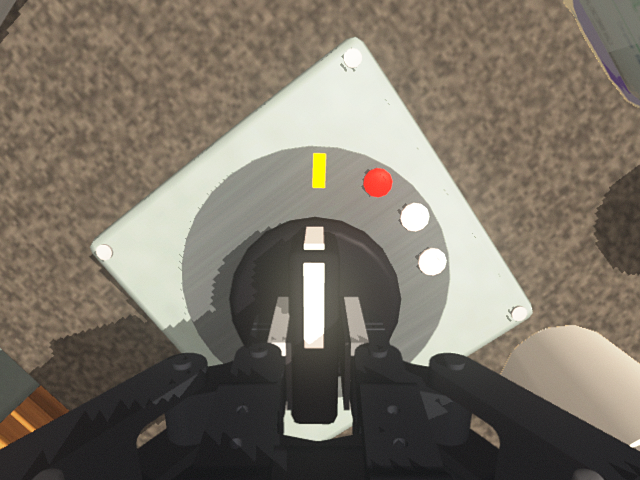

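Call:
arm_command(steps=[0, 0, 0, 0, 0, 0.4, 0, 0, 0, 0, 0, 0, 0.6, 0, 0, 0, 0, 0, 0, 0.6, 0, 0, 0, 0, 0, 0, 0.6, 0, 0, 0, 0, 0, 0, 0.6, 0, 0, 0, 0, 0, 0, 0.6, 0, 0, 0, 0, 0, 0, 0.6, 0, 0, 0, 0, 0, 0, 0.6, 0, 0, 0, 0, 0, 0, 0.5, 0, 0, 0, 0, 0, 0, 0, 0])

```text
time: 12.02
tool_pos: [0.516, -0.1595, 0.1051]
tcp_rot: [2.57, -1.807, -0.007]
wrist_force: [-4.9, 6.0, -1.4]
width: 0.174
```

```bash
python3 - <<'E'
from h import *
st(); snap("side","s7"); crop("s7",350,220,450,310,"s7c"); snap("wrist","w7")
E
```

```text
t 12.025 p [ 0.516  -0.1595  0.1051] yaw -70.22 z [-0.004  0.002 -1.   ] F [-4.9  6.  -1.4] w 0.174 q [-0.35  0.14  2.02  0.    0.98  0.88]
6.666666666666667
```

View pics/w7.png

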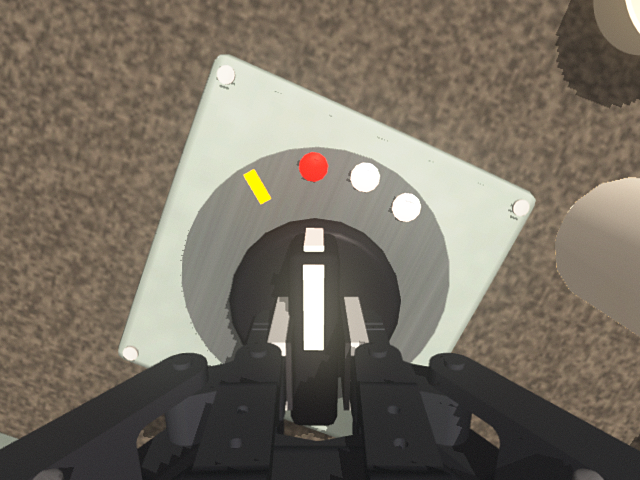

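The white pointer line, at x≈313–314, points at the red button at (313,167). I'll push it down.

Call:
arm_command(steps=[0, 0, 0.1, 0, 0, 0, 0, 0, 0, 0.1, 0, 0, 0, 0, 0, 0, 0.1, 0, 0, 0, 0, 0, 0, 0.1, 0, 0, 0, 0, 0, 0, 0.1, 0, 0, 0, 0, 0, 0, 0, 0, 0, 0, 0])

```text
time: 12.88
tool_pos: [0.5162, -0.1595, 0.0911]
tcp_rot: [2.57, -1.806, -0.007]
wrist_force: [-6.6, 7.2, 5.4]
width: 0.174
```

```bash
python3 - <<'E'
from h import *
st()
E
```

```text
t 12.875 p [ 0.5162 -0.1595  0.0911] yaw -70.19 z [-0.004  0.002 -1.   ] F [-6.6  7.2  5.4] w 0.174 q [-0.35  0.16  2.03  0.    0.95  0.88]
```

Call:
arm_command(steps=[0, 0, 0.1, 0, 0, 0, 0, 0, 0, 0, 0, 0, 0, 0])

```text
time: 13.12
tool_pos: [0.5168, -0.1597, 0.0909]
tcp_rot: [2.57, -1.806, -0.006]
wrist_force: [-12.7, 9.5, 21.0]
width: 0.173
```

```bash
python3 - <<'E'
from h import *
st(); snap("wrist","w8")
E
```

```text
t 13.125 p [ 0.5168 -0.1597  0.0909] yaw -70.19 z [-0.003  0.002 -1.   ] F [-12.7   9.5  21. ] w 0.173 q [-0.35  0.16  2.03  0.    0.95  0.88]
```

View pics/w8.png

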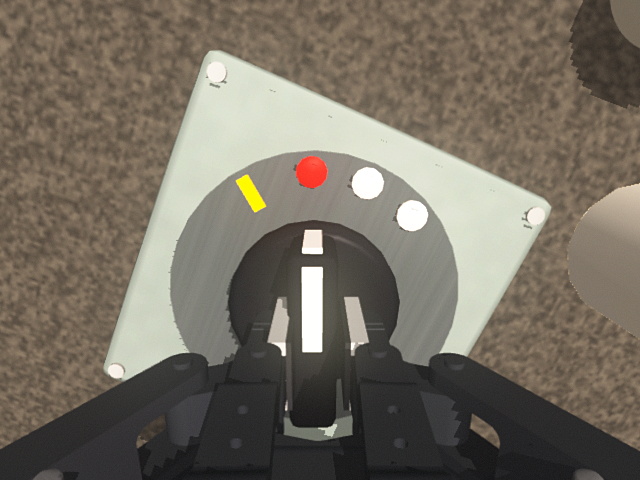

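Call:
arm_command(steps=[0, 0, -0.06, 0, 0, 0, 0, 0, 0, 0, 0, 0, 0, 0.5, 0, 0, 0, 0, 0, 0, 0.5, 0, 0, 0, 0, 0, 0, 0.5, 0, 0, -0.3, 0, 0, 0, 0.5, 0, 0, -0.8, 0, 0, 0, 0.5, 0, 0, -0.8, 0, 0, 0, 0.5, 0, 0, -0.8, 0, 0, 0, 0.5, 0, 0, -0.8, 0, 0, 0, 0.5, 0, 0, 0, 0, 0, 0, 0.5])

```text
time: 14.42
tool_pos: [0.5196, -0.1614, 0.1973]
tcp_rot: [-2.569, 1.805, -0.009]
wrist_force: [0.1, -0.0, -0.1]
width: 0.499
```

```bash
python3 - <<'E'
from h import *
st(); w=snap("wrist","w9"); snap("side","s9"); crop("s9",220,150,450,322,"s9c"); snap("top","t9")
# predicted bar-top end points if home vs. up, bar 62 long
c=np.array([.5170,-.1592]);d=np.array([np.cos(np.radians(19.6)),np.sin(np.radians(19.6))])
for h in(0,.005,.016): print(h,proj(w,[[*(c+s*.031*d),.099+h] for s in(1,-1)]).round(1).tolist())
E
```

```text
t 14.425 p [ 0.5196 -0.1614  0.1973] yaw -70.19 z [ 0.006 -0.002 -1.   ] F [ 0.1 -0.  -0.1] w 0.499 q [-0.35  0.05  1.94 -0.    1.14  0.88]
3.4782608695652173
0 [[308.0, 203.5], [308.3, 309.3]]
0.005 [[307.8, 205.0], [308.1, 312.9]]
0.016 [[307.4, 208.7], [307.8, 321.2]]
```

View pics/w9.png

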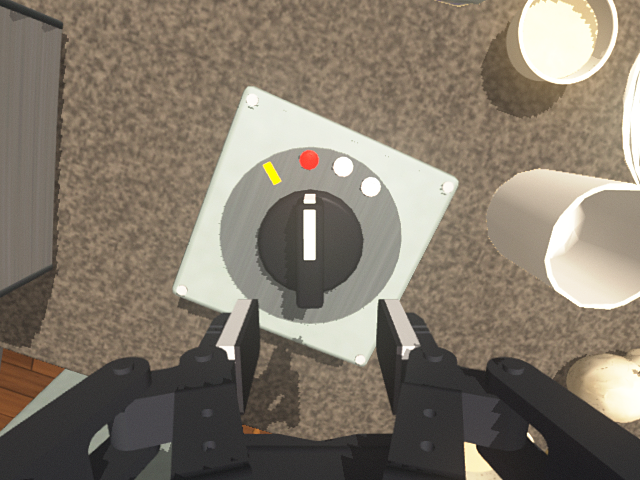

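View pics/s9c.png

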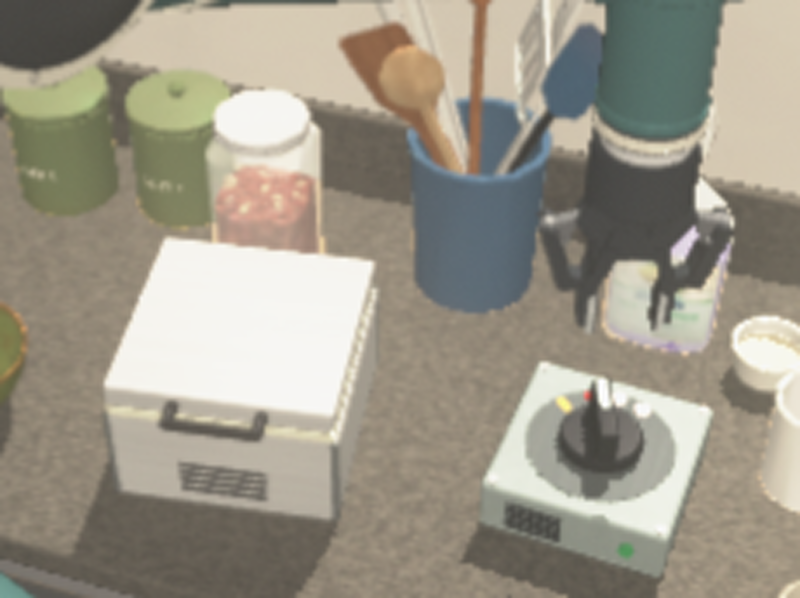

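View pics/t9.png

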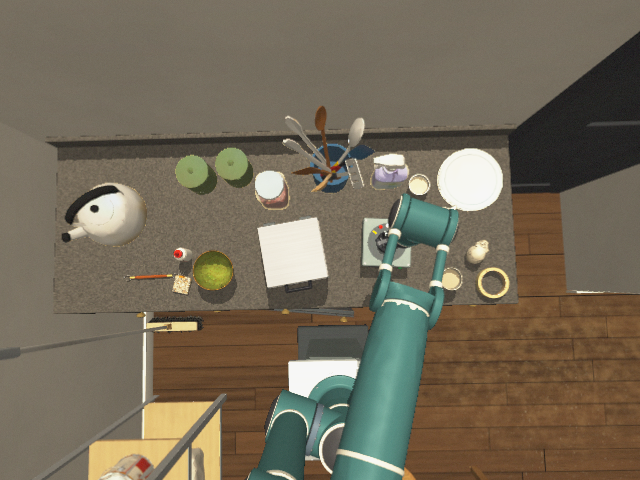

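The dial reads home and points at red. A thin cream line shows under the lid's front, so I'll check that before handing in.

```bash
python3 - <<'E'
from h import *
d=load("s9"); crop("s9",245,210,335,300,"s9k",6.6); crop("t9",250,210,335,300,"t9k",6.6)
t=load("t9")
psi=.143; ex=np.array([np.cos(psi),np.sin(psi),0]);ey=np.array([-np.sin(psi),np.cos(psi),0]);ez=np.array([0,0,1.])
H=np.array([.5757,.138,.106])
for th in(0,.03,.06):
    P=lambda r,n,y:H+ex*(-r*np.cos(th)+n*np.sin(th))+ez*(r*np.sin(th)+n*np.cos(th))+ey*y
    print(th,((proj(d,[P(.18,.022,.09),P(.18,.022,-.09),P(.18,0,.09),P(.18,0,-.09),P(0,.022,-.09)])+.4-[245,210])*6.6).round(0).tolist())
K=[H+ex*-.18-ez*.001+ey*y for y in(.09,-.09)]; print("body front top",((proj(d,K)+.4-[245,210])*6.6).round(0).tolist())
K=[H+ex*-.18-ez*.106+ey*y for y in(.09,-.09)]; print("body front bot",((proj(d,K)+.4-[245,210])*6.6).round(0).tolist())
E
```

```text
6.6
6.6
0 [[35.0, 343.0], [475.0, 402.0], [41.0, 381.0], [476.0, 441.0], [558.0, 106.0]]
0.03 [[34.0, 332.0], [475.0, 391.0], [40.0, 371.0], [476.0, 431.0], [558.0, 105.0]]
0.06 [[33.0, 321.0], [475.0, 380.0], [38.0, 362.0], [476.0, 421.0], [559.0, 104.0]]
body front top [[41.0, 383.0], [476.0, 442.0]]
body front bot [[70.0, 552.0], [481.0, 612.0]]
```

View pics/s9k.png

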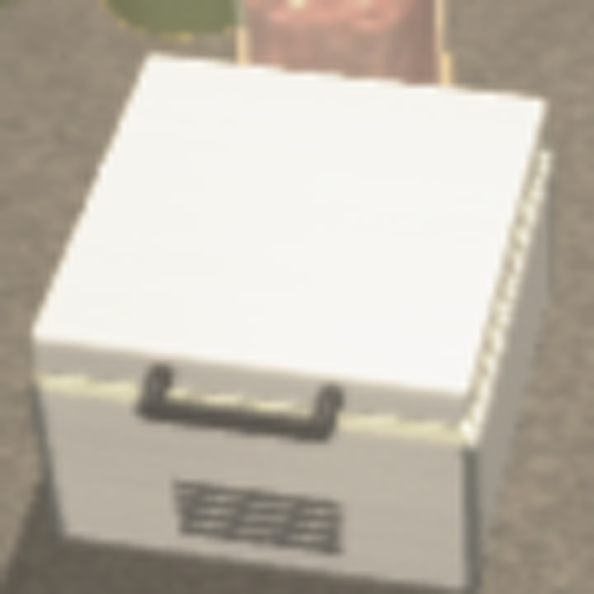

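The cream band has an even width along the front and right back to the hinge, so it is body trim and not a gap. The height from lid top to body base is about 200 px seen against 209 px predicted for shut; an open lid would read more than 209. I'll hand the job in.

```bash
python3 - <<'E'
from workcell import bot
print(bot.finish_job(), bot.read_state()["time"])
E
```

```text
the job is handed in; nothing more can be done
the job is handed in; nothing more can be done
```

The kiln lid is shut and the safety dial is at the red mark and pushed home. The job was handed in after about 14.6 s of the 61 s allowed.

- **Lid:** I pushed it down with the closed fingers until it stopped with the fingertips at 128 mm, the lid's shut height. Pressing harder, from 15 N to 34 N, moved it no further. The side view afterwards agreed with a shut lid. A thin cream line shows under its edge, but it is equally wide right back to the hinge, so I took it to be the kiln's trim.
- **Dial:** I pulled it up 14 mm, turned it about 31° clockwise, and pushed it back down to a hard stop. The hand ended at 90.9 mm, against 91.1 mm when I first gripped the dial in its home position. After release, the wrist picture shows the pointer in line with the red button and the bar at home height.
- **Surroundings:** The other things on the counter look unmoved in the top view, except near the controller, where the arm hides part of it. The gripper hung about 10 cm above the dial and was touching nothing.
- **Disagreement:** The kiln's base showed up 3–4 pixels off its predicted place in the side view. I put this down to a few millimetres of error in my estimate of where the kiln stands. No check failed.

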